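# Chock a row of turned lamp-stem blanks in their cradle

### The arm

A 6-joint arm with a two-finger parallel gripper is mounted at the origin on a cart in front of the work surface, level with it; the furniture and walls round the work are solid. World frame = base frame: x ahead of the robot, y to its left, z up, the work surface at z = 0. Lengths are in m, angles in rad, forces in N, time in s.
With the tool pointing down it reaches from about 0.3 to 0.875 m from the base axis. Payload 6.4 kg.
Tool frame: the origin (TCP) lies midway between the tips of the shut fingers; the grasp point (between the pads) lies 19 mm behind it; z points along the fingers, y is the line along which they close (so a half turn about z gives the same grasp; the last joint's range is limited). The gripper opens to 85 mm and grips with 20 to 120 N. Pads are 22 mm wide; open, the fingers measure 114 mm over their backs; the gripper's body (76 mm by 85 mm) begins 54 mm behind the grasp point. The pads swing forward as they close: fully open they stand 13 mm farther back than shut.
Start: joints at [-1.38, 0.181, 1.607, -0, 1.354, -0.206], TCP at [0.222, -0.53, 0.231] pointing down, gripper open.
Joint ranges: [-2.99, 2.99], [-0.89, 2.07], [0.3, 2.58], [-1.14, 4.28], [0, 2.63], [-3.12, 3.12]. Speed limits (rad/s): [2.57, 2.57, 3.01, 3.14, 3.14, 3.14].

### API

Orientations are given as a unit quaternion [w, x, y, z].
In Python, from bench import ctrl gives the robot as it stands. The module is installed in compiled form; this text tells all that it offers.
- The arm moves only by the tool move_arm, never from a script. Its argument "plan" is one flat list of numbers, 6 for each row, row after row: the shift along the world's x, y, z in units of 50 mm (1.0 is 50 mm), then the turn, a rotation vector about the world's x, y, z in rad. A call has 1 to 10 rows; each row is the pose to reach, as a shift and turn from the pose commanded when the call began; what a row does not reach only later rows make up. A row lasts 1/8 s, in which the tool goes at most 62.5 mm and 10.7 degrees, less where a joint would pass 70% of its speed; a pose out of reach is approached as far as the arm can. A call with a gripper value outside its range is refused whole. "grip" is the finger opening in mm, from 0 to 85.4, set as the call begins (left out, the last holds). The fingers move at their own pace and stop on an object; the grip force is fixed at half the most. Time passes only in rows, so rows that repeat a pose let the fingers close. It gives the time, the measured TCP pose, the force, the opening and the grip force at its end, in the units of the state.
- ctrl.get_obs(): the state, without advancing time (a new reading comes with each control period).
- ctrl.camera(name): name is "side" or "top" or "wrist"; returns a dict with "pixels" (420x560x3 uint8, red, green, blue), "fx", "fy", "cx", "cy" (pixels), "origin" and "attitude" of the camera in the world. Camera axes: x right, y down, z forward; pixel columns grow to the right and rows downward; lengths in m; the calibration is good to about 2 mm. The wrist camera is an equidistant fisheye: a pixel r from the principal point sees the ray r / f radians off the axis. A picture is of the moment at which its call begins. There is no depth.
- ctrl.hand_in(): hands the job in; it is judged then, once.
The state is a dict: "time_s": time; "q": joint angles; "dq": joint speeds; "joint_efforts": joint torques, N m; "eef_pos": TCP position; "eef_rot": TCP orientation; "wrist_force": force on the tool from outside, world axes, zero at the start; "torque": the same for the moment, N m; "opening": opening from 0.0 (shut) to 1.0 (fully open); "grasp_force": force on a finger pad.
Only numpy, scipy, OpenCV 4.12 (cv2) and the standard library are available. Lean on these libraries where they do the work, as an engineer would, in place of code of your own. Each camera call takes 0.05 s, during which the arm holds its last target. There are 200 camera calls.

### The job

Take the chock that was left in the cradle out and set it down on the bench. Then lay every lamp-stem blank on its side across the cradle, side by side and close up against the tall stop, and set the one chock that fills the space left beside the low stop flat on the bench between that stop and the last blank, so the row cannot roll apart. Finally stow the two spare chocks flat in line with the cradle, outside it: one close up against the outer face of the low stop, the other close up behind the first, both square with the cradle. Leave the tape roll and the varnish tin where they are.

Things in the scene. Friction and masses are not known exactly. Their poses are not given: they have to be found in the camera images.
- cradle_mid (a point): middle of the cradle, at bench height: two wooden stop blocks fixed to the bench, joined by a thin flat steel strap. y runs from the low stop (inner face y -76.5 mm, 24 mm high) to the tall stop (inner face +76.5 mm, 40 mm high); x lies across. Stops 14 mm thick, 58 mm long in x; no side walls, the bench is the floor. Bench to its right, world x 0.44 to 0.58, y down to -0.38, is free
- blank_a_mid (a point): lamp-stem blank: plain turned wooden roller, 32 mm diameter, 62 mm long, with a shallow groove near each flat end, lying on its side on the bench (about 45 g, rolls if pushed sideways, else lies still). The point is its centre, 16 mm above the bench when lying; its x axis runs along the roller (either way round). Some of the four are absent in a run
- blank_b_mid (a point): lamp-stem blank: plain turned wooden roller, 32 mm diameter, 62 mm long, with a shallow groove near each flat end, lying on its side on the bench (about 45 g, rolls if pushed sideways, else lies still). The point is its centre, 16 mm above the bench when lying; its x axis runs along the roller (either way round). Some of the four are absent in a run
- blank_c_mid (a point): lamp-stem blank: plain turned wooden roller, 32 mm diameter, 62 mm long, with a shallow groove near each flat end, lying on its side on the bench (about 45 g, rolls if pushed sideways, else lies still). The point is its centre, 16 mm above the bench when lying; its x axis runs along the roller (either way round). Some of the four are absent in a run
- blank_d_mid (a point): lamp-stem blank: plain turned wooden roller, 32 mm diameter, 62 mm long, with a shallow groove near each flat end, lying on its side on the bench (about 45 g, rolls if pushed sideways, else lies still). The point is its centre, 16 mm above the bench when lying; its x axis runs along the roller (either way round). Some of the four are absent in a run
- chock_narrow_mid (a point): narrow chock: wooden block 20 mm wide (its y axis), 44 mm long (its x axis) and 22 mm high, with a dark line across the top; the point is its centre, 11 mm above the bench when lying flat. It can be taken by its two 22 mm high ends, 44 mm apart
- chock_medium_mid (a point): medium chock: wooden block 52 mm wide (its y axis), 44 mm long (its x axis) and 22 mm high, with a dark line across the top; the point is its centre, 11 mm above the bench when lying flat. It can be taken by its two 22 mm high ends, 44 mm apart
- chock_wide_mid (a point): wide chock: wooden block 84 mm wide (its y axis), 44 mm long (its x axis) and 22 mm high, with a dark line across the top; the point is its centre, 11 mm above the bench when lying flat. It can be taken by its two 22 mm high ends, 44 mm apart
- shelf_edge (a point): lower front edge of the fixed shelf board over the back of the bench; the edge runs along y, its face goes 105 mm up from here. A wrist over things lying far back meets it when lifted: bring such things forward low, or lean the wrist back
- lamp_foot (a point): middle of the foot of the tall fixed coconut lamp on the left of the bench, about 0.2 m across and over 0.5 m high: an obstacle to go round. At the right end of the bench a fixed wooden edge strip 20 mm high keeps things from rolling off
- tape_roll: roll of tape lying flat, 90 mm across, 20 mm high, left of the cradle; origin at the centre of its underside; a bystander
- varnish_tin: varnish tin standing at the back left, 77 mm across, 68 mm high; origin at the centre of its underside; a bystander

How it is judged:
By the outcome, as a careful person would: the job done as asked, in the order asked, and still so for the second after the job is handed in, with the robot touching nothing.
Of blank_a, blank_b, blank_c, blank_d only 2 to 4 are there at a start; the rules pass over those that are not, and their reading is None.
At some moment in a run one of blank_a, blank_b, blank_c, blank_d may be knocked a few centimetres aside while the robot is not near it.
Once in a run the grip may slacken for a moment while it holds something.
It also fails if it takes over 210 s, if anything falls off the work surface, if the arm or the gripper's body presses on something with over 40 N, if the wrist force passes 120 N, or if a joint passes its speed limit or range.

## Working session

There is one attempt and no reset: what is moved stays moved. The work goes in short steps, Python scripts to look and compute and a tool call to move; the robot and the scene stay as the last step left them, time stands still between calls to the robot, and variables do not carry over. Pictures are saved under pics/ and viewed, at most 14 in all, crops included, and the job is handed in when it is done.

Besides the shell and the picture viewer there is one more tool, called after "Call:" by a JSON object that holds its "op" and its "data", one argument or row to a line. move_arm: Moves the arm, as the interface text tells. Its arguments: {"type":"object","properties":{"plan":{"type":"array"},"grip":{"type":"number"}},"required":["plan"]}

```bash
mkdir -p pics; cat > h.py <<'E'
import numpy as np, cv2
from scipy.spatial.transform import Rotation as R
from bench import ctrl
def snap(n,f=None,crop=None,s=1):
    c=ctrl.camera(n); 
    if f:
        im=c['pixels'][:,:,::-1]
        if crop: im=im[crop[1]:crop[3],crop[0]:crop[2]]
        cv2.imwrite('pics/'+f,cv2.resize(im,None,fx=s,fy=s,interpolation=cv2.INTER_CUBIC))
    return c
def rot(a):
    a=np.array(a,float)
    if a.shape==(3,3): return a
    return R.from_quat(np.r_[a[1:],a[0]]).as_matrix()
def pt(c,u,v,z,fish=False):
    x=(u-c['cx'])/c['fx']; y=(v-c['cy'])/c['fy']
    if fish:
        r=np.hypot(x,y); d=np.array([x/r*np.sin(r),y/r*np.sin(r),np.cos(r)]) if r>0 else np.array([0,0,1.])
    else: d=np.array([x,y,1.])
    d=rot(c['attitude'])@d; o=np.array(c['origin'])
    return o+d*(z-o[2])/d[2]
def proj(c,p,fish=False):
    d=rot(c['attitude']).T@(np.array(p)-c['origin'])
    if fish:
        th=np.arctan2(np.hypot(d[0],d[1]),d[2]); k=th/np.hypot(d[0],d[1]); return c['cx']+c['fx']*d[0]*k,c['cy']+c['fy']*d[1]*k
    return c['cx']+c['fx']*d[0]/d[2],c['cy']+c['fy']*d[1]/d[2]
E
python3 - <<'E'
from h import *
import pickle
for n in('top','side','wrist'):
    c=snap(n,n+'0.png',s=1.4); pickle.dump(c,open(n+'0.pkl','wb')); print(n,{k:np.round(v,3).tolist() for k,v in c.items() if k!='pixels'})
o=ctrl.get_obs(); print(o)
E
```

```text
top {'fx': 406.441, 'fy': 406.441, 'cx': 280.309, 'cy': 214.171, 'origin': [0.412, 0.001, 1.432], 'attitude': [-0.049, 0.712, -0.699, 0.049]}
side {'fx': 495.575, 'fy': 495.575, 'cx': 277.181, 'cy': 212.152, 'origin': [0.383, -1.162, 0.829], 'attitude': [-0.517, 0.852, -0.079, 0.04]}
wrist {'fx': 325.192, 'fy': 325.192, 'cx': 282.889, 'cy': 207.206, 'origin': [0.283, -0.503, 0.374], 'attitude': [0.109, 0.826, -0.549, -0.073]}
{'time_s': 0.15, 'q': array([-1.38029195e+00,  1.81339036e-01,  1.60776491e+00,  1.19634531e-05,
        1.35381671e+00, -2.06316518e-01]), 'dq': array([-0.00125582, -0.00416289, -0.0028925 ,  0.00108598,  0.00117815,
        0.00012715]), 'joint_efforts': array([ 9.92796377e-04, -4.45261610e+01, -3.51691461e+01, -3.37144484e-04,
        5.86701397e-03,  1.80776908e-06]), 'eef_pos': array([ 0.22216069, -0.52989497,  0.23061523]), 'eef_rot': array([-6.63933512e-04,  9.80381173e-01,  1.97109904e-01,  1.10900082e-05]), 'wrist_force': array([-0.5057999 ,  1.18289308, -0.00735724]), 'torque': array([ 0.00050857,  0.00081048, -0.00101836]), 'grasp_force': 0.0, 'opening': 1.0020915137694515}
```

View pics/top0.png

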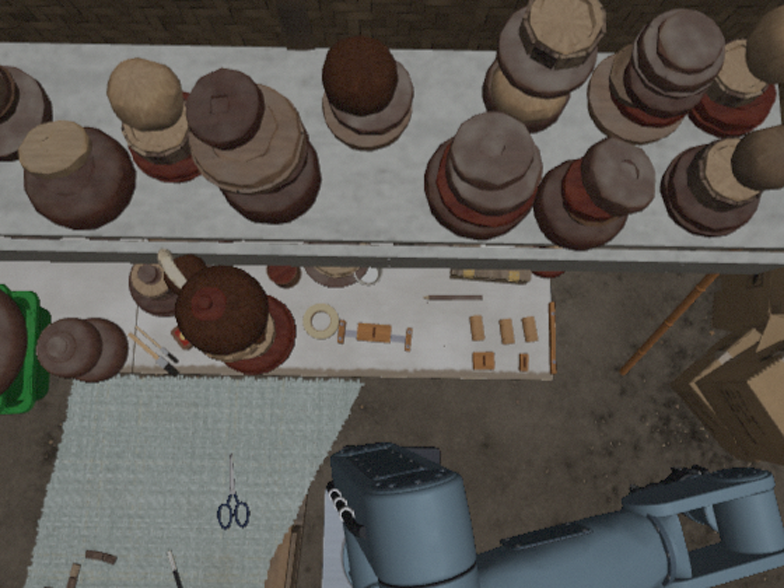

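View pics/side0.png

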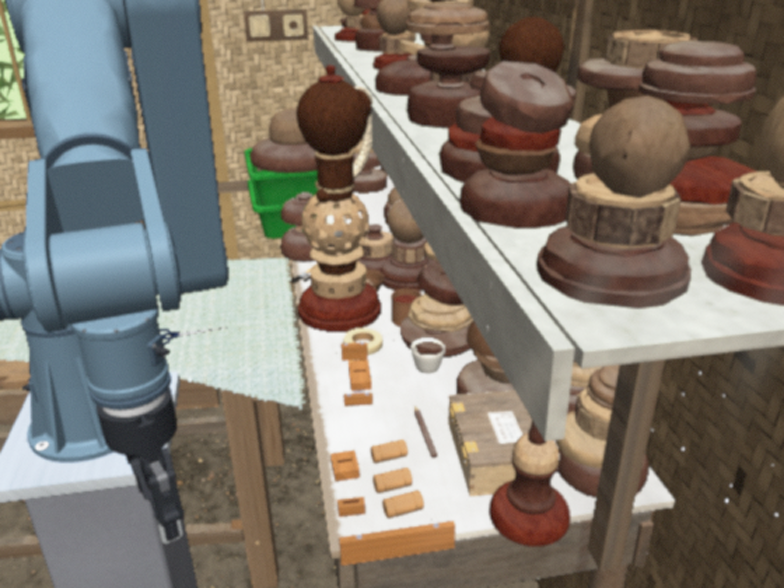

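Top view (1.4x): cradle near (340–410, 332) holding one chock, three blanks at about (477,328), (507,331) and (530,329), chocks at (484,361) and (523,362), strip at 552. I'll enlarge it to measure.

```bash
python3 - <<'E'
from h import *
im=cv2.imread('pics/top0.png') 
import pickle
c=pickle.load(open('top0.pkl','rb'))
im=c['pixels'][:,:,::-1]
a=cv2.resize(im[215:275,232:312],None,fx=7,fy=7,interpolation=cv2.INTER_CUBIC)
b=cv2.resize(im[215:275,322:402],None,fx=7,fy=7,interpolation=cv2.INTER_CUBIC)
cv2.imwrite('pics/c0.png',cv2.resize(np.vstack([a,b]),None,fx=.71,fy=.71))
# segment brown by saturation
hsv=cv2.cvtColor(im,cv2.COLOR_BGR2HSV)
m=((hsv[:,:,1]>90)&(hsv[:,:,2]>70)).astype(np.uint8); m[:215]=0;m[275:]=0;m[:,:236]=0;m[:,393:]=0
n,l,s,_=cv2.connectedComponentsWithStats(m)
for i in range(1,n):
    if s[i,4]<15: continue
    ys,xs=np.nonzero(l==i); 
    P=np.array([pt(c,x,y,.024)[:2] for x,y in zip(xs,ys)],np.float32)*1000
    (cx,cy),wh,an=cv2.minAreaRect(P)
    print(s[i,:5],'mean',P.mean(0).round(1),'rect',round(cx),round(cy),np.round(wh),round(an))
E
```

```text
[336 226  10  17 136] mean [ 543.2 -206.9] rect 543 -207 [57. 28.] 7
[373 226  11  18 136] mean [ 542.6 -338. ] rect 543 -338 [58. 28.] 9
[357 228  10  17 138] mean [ 536.5 -281.1] rect 537 -281 [58. 28.] 9
[255 231  24  14 285] mean [526.9  48.1] rect 527 48 [81. 42.] 87
[241 232   5  13  42] mean [524.1 129.2] rect 523 130 [13. 43.] 85
[290 238   4   9  27] mean [513.1 -37.3] rect 512 -38 [28. 10.] 1
[338 252  15  12 177] mean [ 461.8 -223.3] rect 462 -223 [38. 49.] 1
[371 253   6  12  63] mean [ 460.3 -322.4] rect 460 -322 [17. 38.] 89
```

View pics/c0.png

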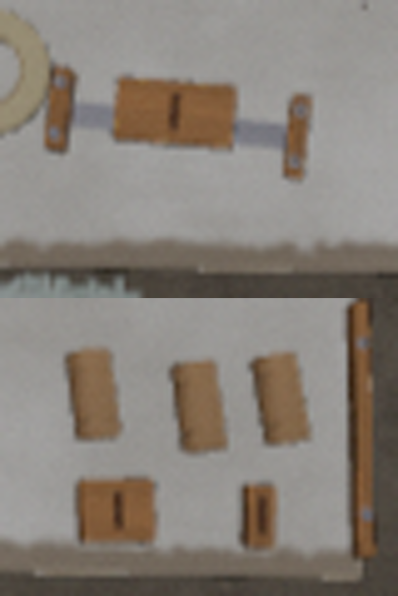

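Three blanks on the right. The wide chock is in the cradle, and the medium (left) and narrow (right) chocks lie at the front. 3×32 mm leaves 57 mm, so the medium chock goes in. I'll check shelf and lamp clearance before moving.

```bash
python3 - <<'E'
from h import *
import pickle
c=pickle.load(open('top0.pkl','rb'));s=pickle.load(open('side0.pkl','rb'))
# shelf: bottom front corner in side px (558,440)/1.4 ; top edge line row 262/1.4
for z in np.arange(.1,.5,.02):
    p=pt(s,552/1.4,440/1.4,z); u,v=proj(c,p); q=pt(s,320/1.4,52/1.4,z);u2,v2=proj(c,q)
    print(round(z,2),p.round(3),round(u*1.4),round(v*1.4),'|',q.round(3),round(u2*1.4),round(v2*1.4))
print('lamp foot R edge',pt(c,296/1.4,335/1.4,0.03),'tape',pt(c,321/1.4,322/1.4,.02),'lampside',pt(s,340/1.4,312/1.4,0.0))
E
```

```text
0.1 [ 0.792 -0.332  0.1  ] 532 222 | [0.812 3.993 0.1  ] -1254 184
0.12 [ 0.781 -0.355  0.12 ] 544 225 | [0.8   3.851 0.12 ] -1221 186
0.14 [ 0.77  -0.378  0.14 ] 556 227 | [0.788 3.71  0.14 ] -1187 189
0.16 [ 0.759 -0.4    0.16 ] 569 230 | [0.777 3.569 0.16 ] -1152 193
0.18 [ 0.747 -0.423  0.18 ] 582 233 | [0.765 3.427 0.18 ] -1115 196
0.2 [ 0.736 -0.446  0.2  ] 595 236 | [0.753 3.286 0.2  ] -1078 199
0.22 [ 0.725 -0.469  0.22 ] 609 238 | [0.741 3.145 0.22 ] -1039 203
0.24 [ 0.714 -0.491  0.24 ] 623 241 | [0.729 3.003 0.24 ] -998 206
0.26 [ 0.702 -0.514  0.26 ] 638 245 | [0.718 2.862 0.26 ] -957 210
0.28 [ 0.691 -0.537  0.28 ] 653 248 | [0.706 2.72  0.28 ] -913 214
0.3 [ 0.68 -0.56  0.3 ] 669 251 | [0.694 2.579 0.3  ] -868 218
0.32 [ 0.669 -0.582  0.32 ] 686 255 | [0.682 2.438 0.32 ] -822 222
0.34 [ 0.658 -0.605  0.34 ] 703 258 | [0.671 2.296 0.34 ] -773 226
0.36 [ 0.646 -0.628  0.36 ] 721 262 | [0.659 2.155 0.36 ] -723 230
0.38 [ 0.635 -0.651  0.38 ] 739 266 | [0.647 2.014 0.38 ] -671 235
0.4 [ 0.624 -0.673  0.4  ] 759 270 | [0.635 1.872 0.4  ] -616 240
0.42 [ 0.613 -0.696  0.42 ] 779 274 | [0.624 1.731 0.42 ] -559 245
0.44 [ 0.601 -0.719  0.44 ] 800 279 | [0.612 1.59  0.44 ] -500 250
0.46 [ 0.59  -0.742  0.46 ] 822 283 | [0.6   1.448 0.46 ] -438 256
0.48 [ 0.579 -0.764  0.48 ] 844 288 | [0.588 1.307 0.48 ] -374 261
lamp foot R edge [0.51596439 0.23846535 0.03      ] tape [0.55020368 0.17921645 0.02      ] lampside [0.52206041 0.34763801 0.        ]
```

Call:
{"op": "move_arm", "data": {
  "plan": [0.56,1,0,0,0,0.11,1.11,2,0,0,0,0.22,1.67,3,0,0,0,0.33,2.22,4,0,0,0,0.44,2.78,5,-0.1,0,0,0.55,3.34,6,-0.2,0,0,0.66,3.9,7,-0.3,0,0,0.78,4.45,8,-0.4,0,0,0.89,5,9,-0.5,0,0,1.0,5.56,10,-0.6,0,0,1.11]
}}

```text
time_s: 1.4
eef_pos: [0.5008, -0.0285, 0.2012]
eef_rot: [0.0, 0.728, 0.685, 0.0]
wrist_force: [0.8, -1.1, 1.2]
opening: 1.001
grasp_force: 0.0
```

```bash
python3 - <<'E'
from h import *
import pickle
c=snap('wrist','w1.png',s=1.4); pickle.dump(c,open('w1.pkl','wb'))
o=ctrl.get_obs(); print(o['time_s'],o['eef_pos'],R.from_quat(np.r_[o['eef_rot'][1:],o['eef_rot'][0]]).as_matrix().round(3), c['origin'],rot(c['attitude']).round(3),o['q'].round(2))
E
```

```text
1.45 [ 0.50252162 -0.0227824   0.20054783] [[ 0.052  0.999  0.001]
 [ 0.999 -0.052  0.004]
 [ 0.004  0.001 -1.   ]] [0.50552647 0.03835848 0.34450505] [[ 0.998 -0.058 -0.016]
 [-0.06  -0.964 -0.259]
 [-0.     0.26  -0.966]] [-0.28  0.05  1.82  0.    1.28 -0.23]
```

View pics/w1.png

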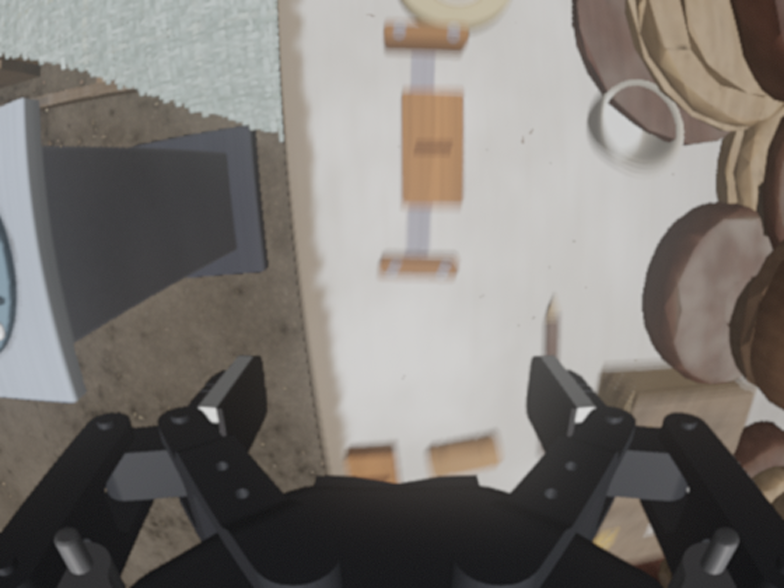

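The wrist view shows the cradle: tall stop at (427,37), wide chock (402–463, 92–205), low stop (418,266), medium chock and blank at the bottom. It is slightly motion-blurred, so I'll settle and enlarge.

Call:
{"op": "move_arm", "data": {
  "plan": [0,0,0,0,0,0,0,0,0,0,0,0]
}}

```text
time_s: 1.7
eef_pos: [0.4998, -0.0309, 0.2011]
eef_rot: [-0.0, 0.73, 0.684, -0.0]
wrist_force: [-0.5, 0.3, 0.5]
opening: 1.0
grasp_force: 0.0
```

```bash
python3 - <<'E'
from h import *
import pickle
c=snap('wrist','w2.png',crop=(260,0,360,210),s=2.8); pickle.dump(c,open('w2.pkl','wb'))
o=ctrl.get_obs(); print(o['time_s'],o['eef_pos'],o['dq'].round(3))
E
```

```text
1.75 [ 0.49986687 -0.03131082  0.20127347] [-0.012 -0.005  0.     0.004 -0.002 -0.   ]
```

View pics/w2.png

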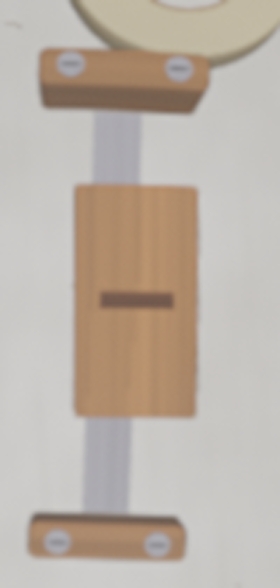

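```bash
python3 - <<'E'
from h import *
import pickle
c=pickle.load(open('w2.pkl','rb'))
P=lambda x,y,z: pt(c,x/2.8+260,y/2.8,z,True)*1000
def show(n,l,z): 
    for p in l: print(n,P(*p,z).round(1))
show('tall top outer L,R; inner L,R',[(42,49),(210,57),(41,86),(203,95)],.04)
show('low inner L,R outer L,R',[(31,523),(185,529),(28,556),(185,560)],.024)
show('tall base inner L R',[(42,107),(196,112)],0)
show('low base inner L R',[(35,513),(180,519)],0)
show('chock',[(75,185),(197,187),(197,416),(75,414),(136,300)],.022)
E
```

```text
tall top outer L,R; inner L,R [503.8 137.4  40. ]
tall top outer L,R; inner L,R [559.9 132.3  40. ]
tall top outer L,R; inner L,R [502.6 123.8  40. ]
tall top outer L,R; inner L,R [556.4 118.3  40. ]
low inner L,R outer L,R [488.5 -28.1  24. ]
low inner L,R outer L,R [543.9 -33.8  24. ]
low inner L,R outer L,R [486.6 -40.2  24. ]
low inner L,R outer L,R [543.5 -45.3  24. ]
tall base inner L R [502.2 126.8   0. ]
tall base inner L R [559.9 122.3   0. ]
low base inner L R [489.1 -29.1   0. ]
low base inner L R [545.  -34.9   0. ]
chock [512.   91.4  22. ]
chock [554.7  88.8  22. ]
chock [550.1   6.7  22. ]
chock [506.8   9.8  22. ]
chock [530.6  49.   22. ]
```

Call:
{"op": "move_arm", "data": {
  "plan": [0.3,0.8,-0.9,0,0,0,0.62,1.59,-1.8,0,0,0,0.62,1.59,-2.8,0,0,0,0.62,1.59,-3.6,0,0,0,0.62,1.59,-3.97,0,0,0,0.62,1.59,-3.97,0,0,0]
}}

```text
time_s: 2.5
eef_pos: [0.5306, 0.0482, 0.0022]
eef_rot: [-0.001, 0.73, 0.683, -0.001]
wrist_force: [0.2, 0.4, 0.1]
opening: 1.004
grasp_force: 0.0
```

Call:
{"op": "move_arm", "data": {
  "plan": [0,0,0,0,0,0,0,0,0,0,0,0,0,0,0,0,0,0,0,0,0,0,0,0],
  "grip": 30
}}

```text
time_s: 3.0
eef_pos: [0.5328, 0.049, 0.0046]
eef_rot: [0.001, 0.729, 0.684, 0.001]
wrist_force: [-0.3, 0.4, 6.9]
opening: 0.499
grasp_force: 62.4
```

Call:
{"op": "move_arm", "data": {
  "plan": [0,0,0.5,0,0,0,0,0,1,0,0,0,-0.15,-1.1,1,0,0,-0.01,-0.3,-2.2,1,0,0,-0.02,-0.46,-3.29,1,0,0,-0.03,-0.46,-3.29,0.4,0,0,-0.03,-0.46,-3.29,0.1,0,0,-0.03,-0.46,-3.29,0.06,0,0,-0.03]
}}

```text
time_s: 4.0
eef_pos: [0.5073, -0.1144, 0.0049]
eef_rot: [-0.001, 0.739, 0.673, -0.0]
wrist_force: [-0.3, 0.2, -1.5]
opening: 0.499
grasp_force: 61.4
```

Call:
{"op": "move_arm", "data": {
  "plan": [0,0,0,0,0,0,0,0,0,0,0,0,0,0,0,0,0,0,0,0,1,0,0,0,0,0,2,0,0,0,0.3,-2.5,3,0,0,0,0.3,-2.5,3,0,0,0,0.3,-2.5,3,0,0,0],
  "grip": 85
}}

```text
time_s: 5.0
eef_pos: [0.5247, -0.2446, 0.1587]
eef_rot: [0.003, 0.741, 0.672, 0.0]
wrist_force: [0.5, -0.1, 0.3]
opening: 0.995
grasp_force: 0.0
```

```bash
python3 - <<'E'
from h import *
import pickle
c=snap('wrist','w3.png',crop=(180,0,420,360),s=1.6); pickle.dump(c,open('w3.pkl','wb'))
o=ctrl.get_obs(); print(o['time_s'],o['eef_pos'],o['dq'].round(3))
E
```

```text
5.05 [ 0.52412653 -0.2436211   0.15780627] [ 0.044 -0.002  0.064  0.01  -0.011  0.028]
```

View pics/w3.png

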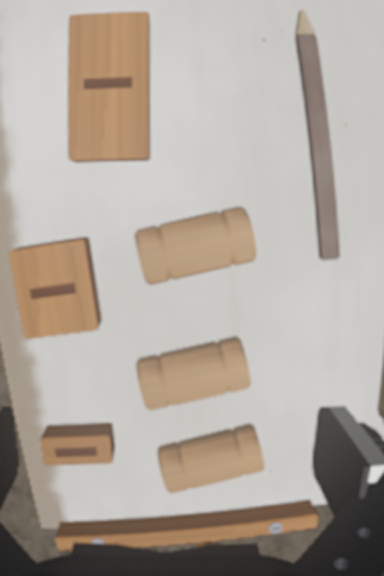

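Wide chock is down at top left (110,86). Blanks at about (196,245), (193,372) and (211,457); medium mark (52,291), narrow mark (76,452).

```bash
python3 - <<'E'
from h import *
import pickle
c=pickle.load(open('w3.pkl','rb'))
P=lambda x,y,z: pt(c,x/1.6+180,y/1.6,z,True)*1000
def show(n,l,r,z):
    a,b=P(*l,z),P(*r,z); d=b-a; print(n,((a+b)/2).round(1),'len',np.hypot(*d[:2]).round(1),'yaw',np.degrees(np.arctan2(d[1],d[0])).round(1))
show('b1',(141,256),(250,233),.016);show('b2',(143,384),(244,361),.016);show('b3',(164,468),(258,446),.016)
show('med top',(10,250),(87,239),.022);show('med bot',(22,337),(98,322),.022);print(P(52,291,.022))
show('nar bot',(41,463),(112,462),.022);print(P(76,452,.022))
show('wide top',(69,15),(149,12),.022);show('wide bot',(69,160),(149,160),.022);print(P(108,83,.022))
E
```

```text
b1 [ 546.7 -207.1   16. ] len 61.7 yaw 6.8
b2 [ 539.2 -281.5   16. ] len 60.7 yaw 7.8
b3 [ 545.8 -339.    16. ] len 60.5 yaw 8.6
med top [ 466.2 -198.1   22. ] len 44.0 yaw 0.9
med bot [ 466.  -246.5   22. ] len 45.4 yaw 5.5
[ 465.04276336 -224.09281091   22.        ]
nar bot [ 462.3 -331.8   22. ] len 45.0 yaw -2.9
[ 463.55706137 -324.25592445   22.        ]
wide top [512.2 -73.4  22. ] len 43.5 yaw -5.7
wide bot [ 504.6 -156.4   22. ] len 42.9 yaw -6.9
[ 508.29895686 -114.25076367   22.        ]
```

Call:
{"op": "move_arm", "data": {
  "plan": [0.24,0.33,-0.8,0,0,0.11,0.47,0.66,-1.6,0,0,0.216,0.47,0.66,-2.5,0,0,0.216,0.47,0.66,-3.04,0,0,0.216,0.47,0.66,-3.04,0,0,0.216],
  "grip": 73
}}

```text
time_s: 5.68
eef_pos: [0.544, -0.2042, 0.0007]
eef_rot: [-0.004, 0.662, 0.749, -0.0]
wrist_force: [-0.3, -0.2, -0.6]
opening: 0.854
grasp_force: 0.0
```

Call:
{"op": "move_arm", "data": {
  "plan": [0,0,0,0,0,0,0,0,0,0,0,0,0,0,0,0,0,0,0,0,0.5,0,0,0,0,0,1,0,0,0],
  "grip": 45
}}

```text
time_s: 6.3
eef_pos: [0.5466, -0.2074, 0.0546]
eef_rot: [-0.0, 0.663, 0.749, 0.0]
wrist_force: [0.0, -0.1, -0.2]
opening: 0.712
grasp_force: 65.7
```

Call:
{"op": "move_arm", "data": {
  "plan": [-0.06,1,0.1,0,0,-0.05,-0.12,2.1,0.1,0,0,-0.1,-0.18,3.2,0.1,0,0,-0.15,-0.24,4.3,0.1,0,0,-0.216,-0.3,5.3,0.1,0,0,-0.216,-0.35,6.15,0,0,0,-0.216,-0.35,6.15,0,0,0,-0.216,-0.35,6.15,-0.6,0,0,-0.216,-0.35,6.15,-0.97,0,0,-0.216,-0.35,6.15,-0.97,0,0,-0.216]
}}

```text
time_s: 7.55
eef_pos: [0.5291, 0.0993, 0.0045]
eef_rot: [-0.0, 0.74, 0.673, -0.0]
wrist_force: [-0.1, 0.2, -0.7]
opening: 0.709
grasp_force: 67.6
```

Call:
{"op": "move_arm", "data": {
  "plan": [0,0.04,0,0,0,0,0,0.07,0,0,0,0,0,0.07,0,0,0,0]
}}

```text
time_s: 7.92
eef_pos: [0.5294, 0.1037, 0.0055]
eef_rot: [0.0, 0.74, 0.673, 0.0]
wrist_force: [-0.4, 0.3, -0.3]
opening: 0.714
grasp_force: 67.6
```

Call:
{"op": "move_arm", "data": {
  "plan": [0,0.02,0,0,0,0,0,0.04,0,0,0,0,0,0.04,0,0,0,0,0,0.04,0,0,0,0]
}}

```text
time_s: 8.43
eef_pos: [0.5292, 0.1057, 0.0053]
eef_rot: [-0.0, 0.74, 0.673, -0.0]
wrist_force: [-0.0, -0.3, -0.1]
opening: 0.711
grasp_force: 67.6
```

Call:
{"op": "move_arm", "data": {
  "plan": [0,0.02,0,0,0,0,0,0.02,0,0,0,0,0,0.04,0,0,0,0,0,0.04,0,0,0,0]
}}

```text
time_s: 8.93
eef_pos: [0.5292, 0.1078, 0.0053]
eef_rot: [-0.0, 0.74, 0.673, -0.0]
wrist_force: [0.0, 0.0, -0.6]
opening: 0.71
grasp_force: 67.6
```

Call:
{"op": "move_arm", "data": {
  "plan": [0,0.02,0,0,0,0,0,0.02,0,0,0,0,0,0.04,0,0,0,0,0,0.04,0,0,0,0]
}}

```text
time_s: 9.43
eef_pos: [0.5292, 0.108, 0.0053]
eef_rot: [0.001, 0.74, 0.673, -0.001]
wrist_force: [-1.2, -10.8, 1.6]
opening: 0.714
grasp_force: 44.5
```

```bash
python3 - <<'E'
from h import *
import pickle
c=snap('wrist','w4.png',crop=(180,100,400,320),s=2.7); pickle.dump(c,open('w4.pkl','wb'))
o=ctrl.get_obs(); print(o['time_s'],o['eef_pos'],o['wrist_force'].round(2))
E
```

```text
9.475 [0.52924977 0.10801223 0.00527294] [ -0.51 -11.11  -1.26]
```

View pics/w4.png

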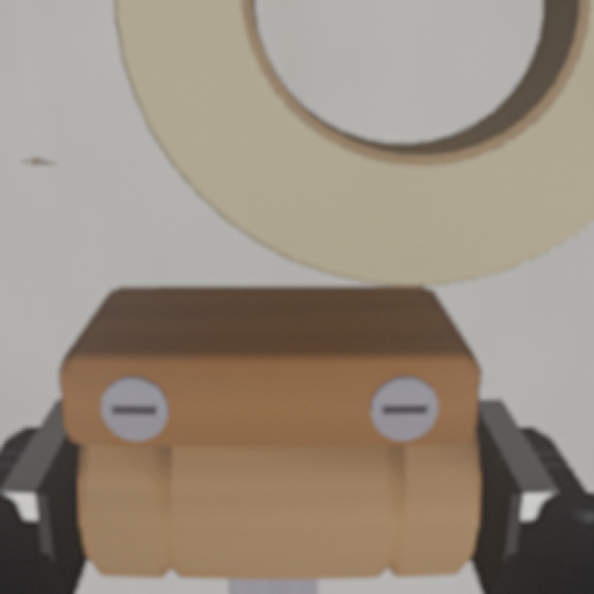

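Contact with the tall stop is confirmed (−11 N, blank square and touching the stop in the picture). Relax, release, go back to hover.

Call:
{"op": "move_arm", "data": {
  "plan": [0,-0.03,0,0,0,0,0,-0.03,0,0,0,0]
}}

```text
time_s: 9.72
eef_pos: [0.5293, 0.1079, 0.0053]
eef_rot: [0.0, 0.74, 0.673, -0.0]
wrist_force: [-0.4, -2.7, -1.3]
opening: 0.714
grasp_force: 71.1
```

Call:
{"op": "move_arm", "data": {
  "plan": [0,-0.03,0,0,0,0,0,-0.03,0,0,0,0,0,-0.03,0,0,0,0,0,-0.03,0.8,0,0,0,0,-0.03,1.6,0,0,0,0,-1,2.5,0,0,0,0,-2.1,3,0,0,0,0,-3.2,3,0,0,0,-0.05,-4.3,3,0,0,0,-0.1,-5.4,3,0,0,0],
  "grip": 74
}}

```text
time_s: 10.98
eef_pos: [0.5241, -0.1634, 0.1556]
eef_rot: [0.0, 0.739, 0.673, 0.0]
wrist_force: [0.1, 0.3, -1.1]
opening: 0.865
grasp_force: 0.0
```

Call:
{"op": "move_arm", "data": {
  "plan": [0,-0.8,0,0,0,0,0,-1.5,0,0,0,0,0,-1.5,0,0,0,0,0,-1.5,0,0,0,0]
}}

```text
time_s: 11.48
eef_pos: [0.524, -0.2361, 0.155]
eef_rot: [-0.001, 0.74, 0.673, 0.0]
wrist_force: [0.8, 0.4, -0.6]
opening: 0.867
grasp_force: 0.0
```

```bash
cat >> h.py <<'E'
def comps(c,z=.016,amin=300):
    im=np.ascontiguousarray(c['pixels'][:,:,::-1]); h=cv2.cvtColor(im,cv2.COLOR_BGR2HSV)
    m=((h[:,:,1]>75)&(h[:,:,2]>90)).astype(np.uint8); m=cv2.morphologyEx(m,cv2.MORPH_OPEN,np.ones((3,3),np.uint8))
    n,l,s,_=cv2.connectedComponentsWithStats(m)
    for i in range(1,n):
        if s[i,4]<amin: continue
        ys,xs=np.nonzero(l==i); P=np.array([pt(c,x,y,z,True)[:2] for x,y in zip(xs,ys)],np.float32)*1000
        r=cv2.minAreaRect(P); b=cv2.boxPoints(r); e=[b[1]-b[0],b[2]-b[1]]; e=max(e,key=np.linalg.norm)
        if P[:,0].max()>640: continue
        print('rect',np.round(r[0],1),np.round(r[1],1),'mean',P.mean(0).round(1),'longax',round((np.degrees(np.arctan2(e[1],e[0]))+90)%180-90,1),'sat',int(h[l==i][:,1].mean()))
E
python3 - <<'E'
from h import *
import pickle
comps(pickle.load(open('w3.pkl','rb')));print()
c=snap('wrist'); pickle.dump(c,open('w5.pkl','wb')); comps(c)
o=ctrl.get_obs(); print(o['time_s'],o['eef_pos'],o['dq'].round(3))
E
```

```text
rect [ 507.5 -113.4] [84.5 43. ] mean [ 507.8 -114.3] longax 84.6 sat 100
rect [ 546.5 -207.4] [61.4 29.5] mean [ 544.8 -206.8] longax 7.8 sat 79
rect [ 464.6 -223.9] [45.7 51.9] mean [ 465.  -223.5] longax -88.3 sat 103
rect [ 538.6 -281.9] [62.1 30.6] mean [ 537.8 -281.6] longax 7.9 sat 79
rect [ 462.6 -322.2] [26.2 45.2] mean [ 462.4 -322.6] longax -0.8 sat 97
rect [ 544.8 -339.9] [62.1 32.6] mean [ 545.  -339.8] longax 9.8 sat 82
rect [ 525.2 -395.6] [182.5  27.5] mean [ 527.5 -393.4] longax 0.1 sat 106

rect [ 507.8 -113.1] [84.  42.8] mean [ 508.  -113.9] longax 84.8 sat 99
rect [ 464.8 -223.6] [45.6 52.4] mean [ 465.2 -223.2] longax -88.2 sat 103
rect [ 538.7 -281.9] [61.9 30.6] mean [ 538.8 -281.8] longax 7.6 sat 79
rect [ 462.8 -322.3] [26.6 44.7] mean [ 462.4 -322.5] longax -2.7 sat 97
rect [ 545.1 -340. ] [62.4 33. ] mean [ 545.4 -339.7] longax 9.4 sat 83
rect [ 520.9 -393.9] [172.3  26. ] mean [ 534.2 -389.6] longax 0.0 sat 105
11.525 [ 0.52413206 -0.23572656  0.15507509] [ 0.009 -0.003  0.002 -0.002 -0.001 -0.001]
```

Call:
{"op": "move_arm", "data": {
  "plan": [0.15,-0.45,-0.8,0,0,0.11,0.3,-0.91,-1.6,0,0,0.229,0.3,-0.91,-2.5,0,0,0.229,0.3,-0.91,-3.04,0,0,0.229,0.3,-0.91,-3.04,0,0,0.229]
}}

```text
time_s: 12.15
eef_pos: [0.5376, -0.2795, 0.0008]
eef_rot: [-0.003, 0.657, 0.754, -0.0]
wrist_force: [-0.1, 0.0, 0.9]
opening: 0.869
grasp_force: 0.0
```

Call:
{"op": "move_arm", "data": {
  "plan": [0,0,0,0,0,0,0,0,0,0,0,0,0,0,0,0,0,0,0,0,0.5,0,0,0,0,0,1,0,0,0],
  "grip": 45
}}

```text
time_s: 12.78
eef_pos: [0.5391, -0.2823, 0.0541]
eef_rot: [-0.0, 0.658, 0.753, -0.0]
wrist_force: [0.9, -0.2, 0.4]
opening: 0.714
grasp_force: 65.6
```

Call:
{"op": "move_arm", "data": {
  "plan": [-0.04,1.1,0.1,0,0,-0.05,-0.08,2.3,0.1,0,0,-0.1,-0.12,3.5,0.1,0,0,-0.15,-0.18,4.7,0.1,0,0,-0.229,-0.22,5.9,0.1,0,0,-0.229,-0.26,7.06,0.1,0,0,-0.229,-0.26,7.06,0.1,0,0,-0.229,-0.26,7.06,0,0,0,-0.229]
}}

```text
time_s: 13.78
eef_pos: [0.527, 0.0704, 0.0539]
eef_rot: [0.001, 0.739, 0.673, 0.001]
wrist_force: [-0.4, -0.6, -1.3]
opening: 0.715
grasp_force: 65.8
```

Call:
{"op": "move_arm", "data": {
  "plan": [0,0,-0.5,0,0,0,0,0,-0.96,0,0,0,0,0,-0.96,0,0,0,0,0.04,-0.96,0,0,0,0,0.07,-0.96,0,0,0,0,0.07,-0.96,0,0,0,0,0.07,-0.96,0,0,0]
}}

```text
time_s: 14.65
eef_pos: [0.5263, 0.0742, 0.0054]
eef_rot: [0.0, 0.739, 0.673, 0.0]
wrist_force: [1.0, -0.2, -1.2]
opening: 0.713
grasp_force: 68.4
```

Call:
{"op": "move_arm", "data": {
  "plan": [0,0.02,0,0,0,0,0,0.04,0,0,0,0,0,0.04,0,0,0,0,0,0.04,0,0,0,0]
}}

```text
time_s: 15.15
eef_pos: [0.5263, 0.0747, 0.0054]
eef_rot: [0.001, 0.739, 0.673, -0.001]
wrist_force: [-1.2, -8.2, 0.8]
opening: 0.714
grasp_force: 68.4
```

Call:
{"op": "move_arm", "data": {
  "plan": [0,0.02,0,0,0,0,0,0.02,0,0,0,0,0,-0.02,0,0,0,0,0,-0.02,0,0,0,0]
}}

```text
time_s: 15.65
eef_pos: [0.5263, 0.0746, 0.0054]
eef_rot: [0.0, 0.74, 0.673, -0.0]
wrist_force: [-0.4, -4.9, 0.2]
opening: 0.709
grasp_force: 68.4
```

Call:
{"op": "move_arm", "data": {
  "plan": [0,0,0,0,0,0,0,0,0,0,0,0,0,0,0,0,0,0,0,0,0.8,0,0,0,0,0,1.6,0,0,0,0,-1,2.5,0,0,0,0,-2.1,3,0,0,0,0,-3.2,3,0,0,0,-0.05,-4.3,3,0,0,0,-0.05,-5.4,3,0,0,0],
  "grip": 74
}}

```text
time_s: 16.9
eef_pos: [0.5235, -0.1964, 0.1556]
eef_rot: [0.0, 0.739, 0.673, 0.0]
wrist_force: [1.4, 0.5, -0.7]
opening: 0.865
grasp_force: 0.0
```

Call:
{"op": "move_arm", "data": {
  "plan": [0,-0.4,0,0,0,0,0,-0.8,0,0,0,0,0,-0.8,0,0,0,0,0,-0.8,0,0,0,0]
}}

```text
time_s: 17.4
eef_pos: [0.5238, -0.2334, 0.1551]
eef_rot: [-0.0, 0.739, 0.674, 0.0]
wrist_force: [-0.0, -0.5, 1.0]
opening: 0.874
grasp_force: 0.0
```

```bash
python3 - <<'E'
from h import *
c=snap('wrist'); comps(c)
o=ctrl.get_obs(); print(o['time_s'],o['eef_pos'],o['dq'].round(3))
E
```

```text
rect [ 508.  -113.3] [83.9 42.8] mean [ 508.1 -113.8] longax 84.8 sat 99
rect [ 464.8 -223.7] [45.7 52.5] mean [ 465.1 -223.3] longax -88.4 sat 103
rect [ 462.8 -322.1] [26.8 44.9] mean [ 462.  -322.7] longax -2.6 sat 97
rect [ 545.1 -340.3] [62.4 33. ] mean [ 545.2 -340.6] longax 9.7 sat 81
rect [ 534.8 -393.7] [ 25.3 140. ] mean [ 545.9 -388.7] longax -0.0 sat 103
17.45 [ 0.52382755 -0.23338422  0.15514001] [ 0.001 -0.003  0.002 -0.002 -0.003 -0.001]
```

Call:
{"op": "move_arm", "data": {
  "plan": [0.15,-0.9,-0.8,0,0,0.12,0.43,-2.13,-1.6,0,0,0.251,0.43,-2.13,-2.5,0,0,0.251,0.43,-2.13,-3.03,0,0,0.251,0.43,-2.13,-3.03,0,0,0.251,0.43,-2.13,-3.03,0,0,0.251]
}}

```text
time_s: 18.2
eef_pos: [0.5463, -0.3411, 0.0053]
eef_rot: [0.001, 0.649, 0.761, -0.0]
wrist_force: [0.4, -0.1, -0.3]
opening: 0.863
grasp_force: 0.0
```

Call:
{"op": "move_arm", "data": {
  "plan": [0,0,0,0,0,0,0,0,0,0,0,0,0,0,0,0,0,0,0,0,0.5,0,0,0,0,0,1,0,0,0],
  "grip": 45
}}

```text
time_s: 18.82
eef_pos: [0.5452, -0.3412, 0.0549]
eef_rot: [0.0, 0.649, 0.76, -0.0]
wrist_force: [0.8, -0.0, -0.4]
opening: 0.708
grasp_force: 65.3
```

Call:
{"op": "move_arm", "data": {
  "plan": [-0.05,1.1,0.1,0,0,-0.05,-0.1,2.3,0.1,0,0,-0.1,-0.16,3.5,0.1,0,0,-0.15,-0.24,4.7,0.1,0,0,-0.251,-0.32,5.9,0.1,0,0,-0.251,-0.4,7.0,0.1,0,0,-0.251,-0.44,7.56,0.1,0,0,-0.251,-0.44,7.56,0.1,0,0,-0.251,-0.44,7.56,0,0,0,-0.251]
}}

```text
time_s: 19.95
eef_pos: [0.5242, 0.036, 0.0546]
eef_rot: [0.001, 0.739, 0.673, 0.001]
wrist_force: [0.4, -0.4, 0.3]
opening: 0.712
grasp_force: 65.3
```

Call:
{"op": "move_arm", "data": {
  "plan": [0,0,-0.5,0,0,0,0,0,-0.96,0,0,0,0,0,-0.96,0,0,0,0,0.04,-0.96,0,0,0,0,0.07,-0.96,0,0,0,0,0.1,-0.96,0,0,0,0,0.1,-0.96,0,0,0]
}}

```text
time_s: 20.82
eef_pos: [0.5235, 0.0403, 0.0061]
eef_rot: [0.001, 0.739, 0.673, -0.001]
wrist_force: [-0.1, -7.3, -1.7]
opening: 0.713
grasp_force: 71.1
```

Call:
{"op": "move_arm", "data": {
  "plan": [0,0.03,0,0,0,0,0,0.05,0,0,0,0,0,0.05,0,0,0,0,0,0.05,0,0,0,0]
}}

```text
time_s: 21.32
eef_pos: [0.5236, 0.0404, 0.0062]
eef_rot: [0.002, 0.739, 0.673, -0.002]
wrist_force: [-3.0, -18.9, -0.4]
opening: 0.709
grasp_force: 71.1
```

Call:
{"op": "move_arm", "data": {
  "plan": [0,-0.02,0,0,0,0,0,-0.06,0,0,0,0,0,-0.06,0,0,0,0]
}}

```text
time_s: 21.7
eef_pos: [0.5235, 0.0403, 0.006]
eef_rot: [0.001, 0.74, 0.673, -0.0]
wrist_force: [-1.2, -6.4, 0.7]
opening: 0.711
grasp_force: 71.0
```

Call:
{"op": "move_arm", "data": {
  "plan": [0,0,0,0,0,0,0,0,0,0,0,0,0,0,0,0,0,0,0,0,0.8,0,0,0,0,0,1.8,0,0,0,0,-0.7,2.9,0,0,0,0,-1.3,3.5,0,0,0,0,-1.3,3.5,0,0,0,0,-1.3,3.5,0,0,0,0,-1.3,3.5,0,0,0],
  "grip": 74
}}

```text
time_s: 22.95
eef_pos: [0.5221, -0.0227, 0.179]
eef_rot: [-0.001, 0.739, 0.673, -0.001]
wrist_force: [-0.8, 0.2, -0.6]
opening: 0.865
grasp_force: 0.0
```

```bash
python3 - <<'E'
from h import *
import pickle
c=snap('wrist','w6.png',crop=(220,20,340,240),s=2.7); pickle.dump(c,open('w6.pkl','wb'))
o=ctrl.get_obs(); print(o['time_s'],o['eef_pos'],o['dq'].round(3))
E
```

```text
23.0 [ 0.52222517 -0.02272788  0.17914735] [-0.    -0.001 -0.006 -0.001  0.002 -0.003]
```

View pics/w6.png

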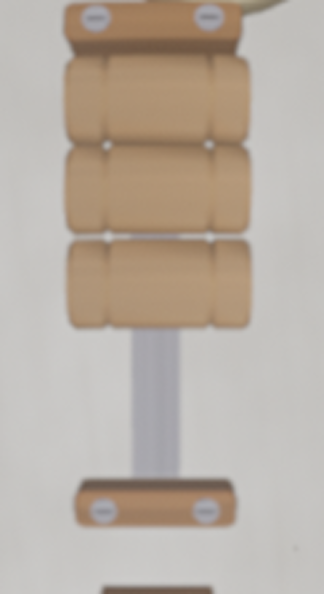

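The row is up against the tall stop. Blanks 1–2 touch; there is a thin line (~5 px) between 2 and 3 at y≈236. Low stop's inner edge is at y≈490. I'll quantify this.

```bash
python3 - <<'E'
from h import *
import pickle
c=pickle.load(open('w6.pkl','rb'))
P=lambda x,y,z: (pt(c,x/2.7+220,y/2.7+20,z,True)*1000).round(1)
for y in (144,233,239,328): print(y,P(158,y,.016))
print('tall base',P(75,51,.0),P(240,54,.0),'top',P(72,38,.04),P(240,40,.04))
print('low inner top',P(80,490,.024),P(233,490,.024),'base',P(83,480,0),P(229,480,0),'outer top',P(77,526,.024),P(234,526,.024))
comps(c,.011,150)
E
```

```text
144 [528.5  90.4  16. ]
233 [525.6  59.1  16. ]
239 [525.4  57.1  16. ]
328 [522.5  26.1  16. ]
tall base [501.7 131.8   0. ] [561.3 124.7   0. ] top [504.5 125.5  40. ] [557.9 119.5  40. ]
low inner top [490.  -27.2  24. ] [543.5 -32.1  24. ] base [488.4 -29.1   0. ] [543.4 -34.2   0. ] outer top [487.3 -40.2  24. ] [542.9 -45.3  24. ]
rect [528.8 102.8] [85.  63.5] mean [528.6 100.1] longax 85.3 sat 89
rect [523.8  42.1] [29.8 62. ] mean [524.   42.1] longax -5.3 sat 82
rect [515.1 -38.5] [12.4 56.8] mean [515.  -37.7] longax -5.3 sat 92
rect [ 507.7 -116.5] [89.2 43.3] mean [ 508.  -114.8] longax 84.5 sat 100
```

Gap of 2 mm: close it by nudging blank 3 with shut fingers.

Call:
{"op": "move_arm", "data": {
  "plan": [0,0.57,-0.9,0,0,0,0,0.57,-1.8,0,0,0,0,0.57,-2.6,0,0,0,0,0.57,-3.3,0,0,0,0,0.57,-3.3,0,0,0,0,0.66,-3.3,0,0,0,0,0.72,-3.3,0,0,0,0,0.76,-3.3,0,0,0,0,0.78,-3.3,0,0,0,0,0.78,-3.3,0,0,0],
  "grip": 0
}}

```text
time_s: 24.25
eef_pos: [0.5237, 0.015, 0.0163]
eef_rot: [0.001, 0.74, 0.673, 0.0]
wrist_force: [0.1, -1.1, 0.3]
opening: 0.001
grasp_force: 0.5
```

Call:
{"op": "move_arm", "data": {
  "plan": [0,0.02,0,0,0,0,0,0.04,0,0,0,0,0,0.06,0,0,0,0,0,0.06,0,0,0,0,0,0.06,0,0,0,0]
}}

```text
time_s: 24.88
eef_pos: [0.5239, 0.0157, 0.0163]
eef_rot: [0.002, 0.739, 0.673, -0.001]
wrist_force: [-0.3, -11.6, 2.3]
opening: -0.001
grasp_force: 6.1
```

Call:
{"op": "move_arm", "data": {
  "plan": [0,-0.02,0,0,0,0,0,-0.15,0,0,0,0,0,-0.3,0.6,0,0,0,0,-0.5,1.6,0,0,0,0,-0.8,2.6,0,0,0,0,-0.8,3.3,0,0,0,0,-0.8,3.3,0,0,0,0,-0.8,3.3,0,0,0]
}}

```text
time_s: 25.88
eef_pos: [0.5224, -0.0215, 0.1797]
eef_rot: [-0.001, 0.74, 0.673, -0.0]
wrist_force: [0.3, 0.2, -0.6]
opening: -0.002
grasp_force: 0.0
```

```bash
python3 - <<'E'
from h import *
import pickle
c=snap('wrist','w7.png',crop=(210,20,350,240),s=2.7); pickle.dump(c,open('w7.pkl','wb')); comps(c,.011,150)
o=ctrl.get_obs(); print(o['time_s'],o['eef_pos'],o['dq'].round(3))
E
```

```text
rect [528.7 103.2] [84.9 62.8] mean [528.4 100.2] longax 84.9 sat 85
rect [523.4  42.9] [29.1 61.8] mean [524.8  44. ] longax -5.5 sat 79
rect [514.5 -38.4] [12.4 57. ] mean [514.7 -37.7] longax -5.3 sat 90
rect [510.  -77.9] [42.9 14.8] mean [503.9 -77.4] longax 7.0 sat 89
25.925 [ 0.52206156 -0.02135902  0.17908462] [ 0.001  0.01   0.003 -0.002  0.002  0.002]
```

View pics/w7.png

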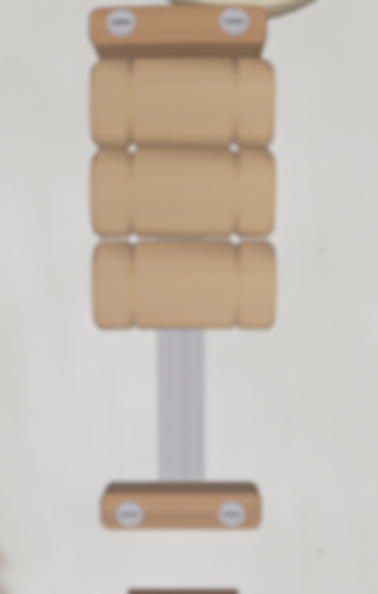

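Call:
{"op": "move_arm", "data": {
  "plan": [-0.25,-1,0,0,0,0.03,-0.5,-2,-0.3,0,0,0.06,-0.8,-3,-0.8,0,0,0.09,-1.14,-4.04,-1.4,0,0,0.126,-1.14,-4.04,-2,0,0,0.126,-1.14,-4.04,-2.9,0,0,0.126,-1.14,-4.04,-3.44,0,0,0.126,-1.14,-4.04,-3.44,0,0,0.126,-1.14,-4.04,-3.44,0,0,0.126],
  "grip": 74
}}

```text
time_s: 27.05
eef_pos: [0.4663, -0.2237, 0.0089]
eef_rot: [-0.0, 0.696, 0.718, 0.0]
wrist_force: [0.3, 0.3, 0.2]
opening: 0.871
grasp_force: 0.0
```

Call:
{"op": "move_arm", "data": {
  "plan": [0,0,0,0,0,0,0,0,0,0,0,0,0,0,0,0,0,0,0,0,0,0,0,0,0,0,0.5,0,0,0,0,0,1,0,0,0,0,0,1,0,0,0],
  "grip": 30
}}

```text
time_s: 27.92
eef_pos: [0.4679, -0.225, 0.0611]
eef_rot: [0.003, 0.696, 0.718, 0.0]
wrist_force: [-0.3, 0.7, -0.9]
opening: 0.495
grasp_force: 61.1
```

```bash
python3 - <<'E'
from h import *
import pickle
c=snap('wrist'); pickle.dump(c,open('w8.pkl','wb')); o=ctrl.get_obs(); print(o['time_s'],o['eef_pos'],o['eef_rot'],o['dq'].round(3),o['opening'])
z=o['eef_pos'][2]-.007+.022; print(z); comps(c,z,150)
cv2.imwrite('pics/w8.png',cv2.resize(c['pixels'][150:350,180:400,::-1],None,fx=2.5,fy=2.5,interpolation=cv2.INTER_CUBIC))
E
```

```text
27.975 [ 0.4669435  -0.22435817  0.05972761] [1.35906649e-03 6.95681381e-01 7.18349186e-01 1.28688604e-04] [-0.001  0.03   0.024 -0.    -0.003  0.001] 0.4943380406025039
0.0747276078041054
rect [ 495.1 -128.2] [56.  30.8] mean [ 494.9 -130.7] longax 84.6 sat 104
rect [ 468.3 -220.4] [43.1 54.4] mean [ 468.3 -218.5] longax -88.3 sat 111
rect [ 464.4 -260.8] [ 5.5 26.9] mean [ 465.1 -260.4] longax -2.1 sat 110
```

View pics/w8.png

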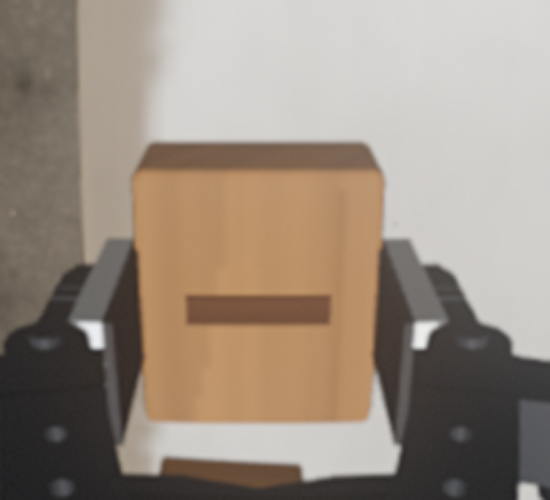

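Chock is held square. Its mark is at (258,310), top edges at y≈170 and 420. Compute its offset from the TCP.

```bash
python3 - <<'E'
from h import *
import pickle
c=pickle.load(open('w8.pkl','rb')); t=np.array([.46694,-.22436])*1000
P=lambda x,y,z=.0735: pt(c,x/2.5+180,y/2.5+150,z,True)*1000
print('mark',P(258,310)[:2]-t,'edges',P(258,170)[:2]-t,P(258,420)[:2]-t)
c=pickle.load(open('w7.pkl','rb'));Q=lambda x,y,z:(pt(c,x/2.7+210,y/2.7+20,z,True)*1000).round(1)
print(Q(182,237,.016),Q(182,240,.016),Q(182,329,.016),'low',Q(181,494,.024),Q(181,483,0))
E
```

```text
mark [1.75664543 0.14260644] edges [ 0.89559004 26.44269007] [  2.54712088 -23.93759604]
[525.   59.1  16. ] [524.9  58.   16. ] [522.  27.  16.] low [516.2 -30.   24. ] [515.6 -31.7   0. ]
```

Call:
{"op": "move_arm", "data": {
  "plan": [0.2,0.8,0.2,0,0,-0.02,0.45,1.8,0.2,0,0,-0.05,0.7,2.8,0.2,0,0,-0.09,0.9,3.8,0.2,0,0,-0.126,1.07,4.42,0,0,0,-0.126,1.07,4.42,-0.2,0,0,-0.126,1.07,4.42,-0.2,0,0,-0.126,1.07,4.42,-0.2,0,0,-0.126]
}}

```text
time_s: 28.98
eef_pos: [0.5195, -0.0039, 0.0485]
eef_rot: [-0.0, 0.74, 0.673, -0.0]
wrist_force: [0.4, 0.8, -0.2]
opening: 0.497
grasp_force: 61.1
```

```bash
python3 - <<'E'
from h import *
import pickle
c=snap('wrist'); pickle.dump(c,open('w9.pkl','wb')); o=ctrl.get_obs(); print(o['time_s'],o['eef_pos'],o['eef_rot'],o['dq'].round(3),o['opening'])
cv2.imwrite('pics/w9.png',cv2.resize(c['pixels'][100:350,190:390,::-1],None,fx=2.4,fy=2.4,interpolation=cv2.INTER_CUBIC))
E
```

```text
29.025 [ 0.51973201 -0.00395258  0.0488254 ] [ 6.35056630e-05  7.40091402e-01  6.72506290e-01 -4.84182903e-05] [ 0.001 -0.007 -0.003  0.001 -0.     0.002] 0.4931616740842884
```

View pics/w9.png

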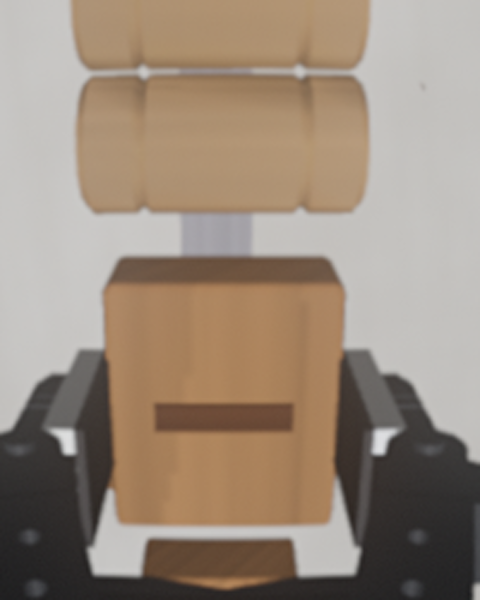

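Call:
{"op": "move_arm", "data": {
  "plan": [-0.02,0.03,-0.1,0,0,0,-0.02,0.03,-0.4,0,0,0,-0.02,0.03,-0.7,0,0,0,-0.02,0.03,-0.8,0,0,0,-0.02,0.03,-0.8,0,0,0,-0.02,0.03,-0.8,0,0,0]
}}

```text
time_s: 29.78
eef_pos: [0.5179, -0.0013, 0.0103]
eef_rot: [-0.001, 0.739, 0.673, -0.001]
wrist_force: [-13.0, 1.4, 29.0]
opening: 0.495
grasp_force: 64.4
```

Call:
{"op": "move_arm", "data": {
  "plan": [0,0.02,0,0,0,0,0,0.04,0,0,0,0,0,0.06,0,0,0,0,0,0.06,0,0,0,0]
}}

```text
time_s: 30.28
eef_pos: [0.5192, -0.0002, 0.0103]
eef_rot: [0.001, 0.739, 0.673, -0.001]
wrist_force: [-9.0, -7.1, 22.3]
opening: 0.499
grasp_force: 63.6
```

Call:
{"op": "move_arm", "data": {
  "plan": [0,0,0.04,0,0,0,0,0.02,0.04,0,0,0,0,0.04,0.04,0,0,0,0,0.04,0.04,0,0,0]
}}

```text
time_s: 30.78
eef_pos: [0.5192, 0.0008, 0.0105]
eef_rot: [0.002, 0.739, 0.673, -0.001]
wrist_force: [-0.2, -15.0, 0.5]
opening: 0.499
grasp_force: 61.2
```

Firm contact against the row. Relax, release and look.

Call:
{"op": "move_arm", "data": {
  "plan": [0,-0.02,0,0,0,0,0,-0.03,0,0,0,0,0,-0.03,0,0,0,0]
}}

```text
time_s: 31.15
eef_pos: [0.5192, 0.0006, 0.0104]
eef_rot: [0.001, 0.739, 0.673, -0.001]
wrist_force: [0.4, -8.2, 1.7]
opening: 0.493
grasp_force: 61.3
```

Call:
{"op": "move_arm", "data": {
  "plan": [0,0,0,0,0,0,0,0,0,0,0,0,0,0,0,0,0,0,0,0,0.8,0,0,0,0,0,1.8,0,0,0,0,-0.5,2.9,0,0,0,0,-1,3.4,0,0,0,0,-1,3.4,0,0,0,0,-1,3.4,0,0,0,0,-1,3.4,0,0,0],
  "grip": 70
}}

```text
time_s: 32.4
eef_pos: [0.5176, -0.0467, 0.179]
eef_rot: [-0.002, 0.739, 0.673, -0.001]
wrist_force: [-0.6, 0.1, -0.6]
opening: 0.819
grasp_force: 0.0
```

```bash
python3 - <<'E'
from h import *
import pickle
c=snap('wrist'); pickle.dump(c,open('w10.pkl','wb')); o=ctrl.get_obs(); print(o['time_s'],o['eef_pos'],o['dq'].round(3),o['opening'])
comps(c,.02,150)
cv2.imwrite('pics/w10.png',cv2.resize(c['pixels'][10:325,190:400,::-1],None,fx=1.9,fy=1.9,interpolation=cv2.INTER_CUBIC))
E
```

```text
32.45 [ 0.51777355 -0.04679795  0.17915942] [-0.002 -0.003 -0.008 -0.001 -0.001 -0.001] 0.8212017082742981
rect [525.2  58.1] [164.3  61.8] mean [525.2  60.7] longax 85.1 sat 92
rect [514.9 -35.8] [13.5 55.1] mean [515.  -34.8] longax -5.3 sat 96
rect [ 508.4 -111.9] [85.8 42. ] mean [ 508.6 -110.4] longax 84.6 sat 97
```

View pics/w10.png

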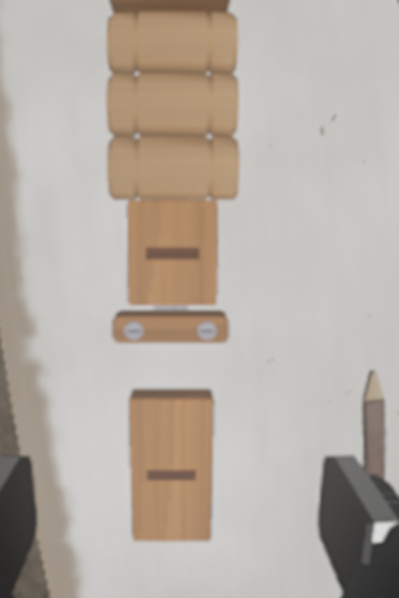

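The medium chock fills the space against the last blank, with a small gap at the low stop (y≈308). The wide chock waits at (172,465), square. Now stow the wide one.

Call:
{"op": "move_arm", "data": {
  "plan": [-0.1,-0.7,-0.9,0,0,0,-0.19,-1.33,-1.8,0,0,0,-0.19,-1.33,-2.7,0,0,0,-0.19,-1.33,-3.3,0,0,0,-0.19,-1.33,-3.42,0,0,0,-0.19,-1.33,-3.42,0,0,0]
}}

```text
time_s: 33.2
eef_pos: [0.5093, -0.1139, 0.0097]
eef_rot: [-0.0, 0.739, 0.673, -0.0]
wrist_force: [0.4, -0.3, -0.4]
opening: 0.822
grasp_force: 0.0
```

Call:
{"op": "move_arm", "data": {
  "plan": [0,0,0,0,0,0,0,0,0,0,0,0,0,0,0,0,0,0,0,0,0,0,0,0,0,0,0.2,0,0,0,0.03,0.24,0.2,0,0,0,0.05,0.46,0.2,0,0,0,0.05,0.46,0.1,0,0,0,0.05,0.46,0.02,0,0,0,0.05,0.46,0.02,0,0,0],
  "grip": 30
}}

```text
time_s: 34.45
eef_pos: [0.5115, -0.0907, 0.0116]
eef_rot: [-0.001, 0.739, 0.673, -0.0]
wrist_force: [-5.6, 5.1, 16.5]
opening: 0.494
grasp_force: 62.9
```

Call:
{"op": "move_arm", "data": {
  "plan": [0,0.03,0.01,0,0,0,0,0.06,0.02,0,0,0,0,0.09,0.02,0,0,0,0,0.11,0.02,0,0,0,0,0.11,0.02,0,0,0]
}}

```text
time_s: 35.08
eef_pos: [0.5119, -0.0858, 0.0117]
eef_rot: [0.0, 0.74, 0.673, 0.0]
wrist_force: [0.7, -1.4, 0.9]
opening: 0.494
grasp_force: 61.2
```

Call:
{"op": "move_arm", "data": {
  "plan": [0,0.02,0,0,0,0,0,0.04,0,0,0,0,0,0.05,0,0,0,0,0,0.05,0,0,0,0]
}}

```text
time_s: 35.58
eef_pos: [0.5119, -0.0857, 0.0119]
eef_rot: [0.002, 0.739, 0.673, -0.001]
wrist_force: [-0.8, -11.7, -1.5]
opening: 0.493
grasp_force: 60.9
```

Call:
{"op": "move_arm", "data": {
  "plan": [0,-0.03,0,0,0,0,0,-0.03,0,0,0,0]
}}

```text
time_s: 35.83
eef_pos: [0.5119, -0.0858, 0.0118]
eef_rot: [0.001, 0.74, 0.673, -0.0]
wrist_force: [-0.6, -6.4, -0.3]
opening: 0.491
grasp_force: 61.0
```

Call:
{"op": "move_arm", "data": {
  "plan": [0,0,0,0,0,0,0,0,0,0,0,0,0,0,0,0,0,0,0,0,0.8,0,0,0,0,0,1.6,0,0,0,-0.2,-0.9,2.5,0,0,0.02,-0.4,-1.9,3,0,0,0.04,-0.6,-2.9,3,0,0,0.07,-0.6,-2.9,3,0,0,0.07,-0.6,-2.9,3,0,0,0.07],
  "grip": 70
}}

```text
time_s: 37.08
eef_pos: [0.4814, -0.2292, 0.1613]
eef_rot: [-0.001, 0.716, 0.698, 0.0]
wrist_force: [0.4, 0.3, -0.9]
opening: 0.819
grasp_force: 0.0
```

```bash
python3 - <<'E'
from h import *
import pickle
c=snap('wrist'); pickle.dump(c,open('w11.pkl','wb')); o=ctrl.get_obs(); print(o['time_s'],o['eef_pos'],o['eef_rot'].round(3),o['dq'].round(3),o['opening'])
comps(c,.02,150)
cv2.imwrite('pics/w11.png',cv2.resize(c['pixels'][0:325,190:400,::-1],None,fx=1.8,fy=1.8,interpolation=cv2.INTER_CUBIC))
E
```

```text
37.125 [ 0.4815123  -0.22866129  0.16123444] [-0.001  0.715  0.699  0.   ] [ 0.016 -0.001  0.002 -0.003 -0.    -0.003] 0.8184147140854041
rect [512.6 -87.6] [81.  43.4] mean [512.  -89.6] longax 84.6 sat 102
rect [ 463.  -319.2] [25.3 41.6] mean [ 462.1 -320.5] longax -0.7 sat 96
rect [ 502.2 -385.4] [ 24.4 126.1] mean [ 508.3 -385.9] longax -5.5 sat 100
```

View pics/w11.png

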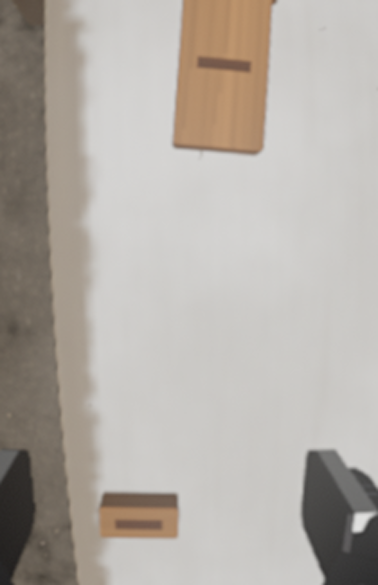

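Narrow chock's mark is at (139,524), top face x 101–179, y≈507–537, almost square with the tool; the wide one is still square at the top.

```bash
python3 - <<'E'
from h import *
import pickle
c=pickle.load(open('w11.pkl','rb'))
P=lambda x,y,z=.022: (pt(c,x/1.8+190,y/1.8,z,True)*1000).round(1)
print('mark',P(139,524),'top face',P(101,508),P(179,506),P(101,538),P(179,537),'wide low edge',P(174,146),P(262,152))
E
```

```text
mark [ 464.  -323.7   22. ] top face [ 443.6 -313.4   22. ] [ 486.2 -312.8   22. ] [ 442.3 -332.7   22. ] [ 485.9 -332.6   22. ] wide low edge [ 487.6 -126.5   22. ] [ 529.7 -129.6   22. ]
```

Call:
{"op": "move_arm", "data": {
  "plan": [-0.2,-0.9,-0.8,0,0,0.02,-0.35,-1.89,-1.6,0,0,0.02,-0.35,-1.89,-2.4,0,0,0.02,-0.35,-1.89,-2.95,0,0,0.02,-0.35,-1.89,-3.05,0,0,0.02,-0.35,-1.89,-3.05,0,0,0.02]
}}

```text
time_s: 37.88
eef_pos: [0.4649, -0.3235, 0.0096]
eef_rot: [-0.0, 0.708, 0.706, 0.0]
wrist_force: [0.0, -1.0, -0.0]
opening: 0.821
grasp_force: 0.0
```

Call:
{"op": "move_arm", "data": {
  "plan": [0,0,0,0,0,0,0,0,0,0,0,0,0,0,0,0,0,0,0,0,0,0,0,0,0,0,0.5,0,0,0,0.2,1,0.8,0,0,-0.03,0.4,2,0.8,0,0,-0.06,0.7,3,0.8,0,0,-0.09,0.85,3.58,0.6,0,0,-0.09,0.85,3.58,0.6,0,0,-0.09],
  "grip": 30
}}

```text
time_s: 39.12
eef_pos: [0.5066, -0.1431, 0.0392]
eef_rot: [-0.0, 0.738, 0.674, -0.0]
wrist_force: [-0.0, 0.2, -0.8]
opening: 0.494
grasp_force: 60.9
```

Call:
{"op": "move_arm", "data": {
  "plan": [0,0,0,0,0,0,0,0,-0.3,0,0,0,0,0,-0.5,0,0,0,0,0,-0.57,0,0,0,0,0,-0.57,0,0,0]
}}

```text
time_s: 39.75
eef_pos: [0.5058, -0.1458, 0.0113]
eef_rot: [-0.001, 0.74, 0.673, -0.001]
wrist_force: [-8.3, 0.3, 14.4]
opening: 0.49
grasp_force: 62.6
```

Call:
{"op": "move_arm", "data": {
  "plan": [0,0.04,0.02,0,0,0,0,0.08,0.02,0,0,0,0,0.12,0.02,0,0,0,0,0.14,0.02,0,0,0,0,0.14,0.02,0,0,0]
}}

```text
time_s: 40.38
eef_pos: [0.5067, -0.1392, 0.0117]
eef_rot: [0.0, 0.739, 0.673, -0.001]
wrist_force: [-0.5, -4.9, -1.3]
opening: 0.488
grasp_force: 61.8
```

Call:
{"op": "move_arm", "data": {
  "plan": [0,0.02,0,0,0,0,0,0.04,0,0,0,0,0,0.04,0,0,0,0]
}}

```text
time_s: 40.75
eef_pos: [0.5068, -0.1391, 0.012]
eef_rot: [0.002, 0.739, 0.673, -0.001]
wrist_force: [-3.6, -12.8, -1.5]
opening: 0.493
grasp_force: 62.1
```

Contact. Relax, release, rise and take a final look.

Call:
{"op": "move_arm", "data": {
  "plan": [0,-0.03,0,0,0,0,0,-0.03,0,0,0,0]
}}

```text
time_s: 41.0
eef_pos: [0.5067, -0.1391, 0.0118]
eef_rot: [0.001, 0.74, 0.673, -0.001]
wrist_force: [-2.3, -7.2, -0.8]
opening: 0.493
grasp_force: 61.9
```

Call:
{"op": "move_arm", "data": {
  "plan": [0,0,0,0,0,0,0,0,0,0,0,0,0,0,0,0,0,0,0,0,0.8,0,0,0,0,0,1.8,0,0,0,0,0,2.9,0,0,0,0,0.3,3.6,0,0,0,0,0.3,3.6,0,0,0,0,0.3,3.6,0,0,0,0,0.3,3.6,0,0,0],
  "grip": 70
}}

```text
time_s: 42.25
eef_pos: [0.5057, -0.1225, 0.19]
eef_rot: [-0.001, 0.74, 0.673, -0.001]
wrist_force: [0.3, 0.7, -0.5]
opening: 0.82
grasp_force: 0.0
```

```bash
python3 - <<'E'
from h import *
c=snap('wrist'); o=ctrl.get_obs(); print(o['time_s'],o['eef_pos'],o['dq'].round(3))
comps(c,.02,150)
cv2.imwrite('pics/w12.png',cv2.resize(c['pixels'][0:320,190:400,::-1],None,fx=1.85,fy=1.85,interpolation=cv2.INTER_CUBIC))
E
```

```text
42.3 [ 0.50583016 -0.12261892  0.19006835] [ 0.001 -0.002 -0.005 -0.001  0.     0.001]
rect [521.9  21.2] [93.1 60.8] mean [522.   23.9] longax 84.7 sat 95
rect [514.3 -88.5] [115.4  46.7] mean [512.5 -87.2] longax 84.7 sat 100
```

View pics/w12.png

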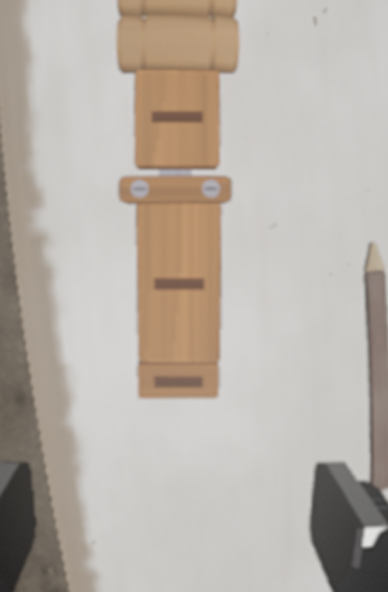

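The chocks are flush and in line: wide against the low stop, narrow behind it. I'll check blank 1 from the top camera by numbers, then hand in.

```bash
python3 - <<'E'
from h import *
c=snap('top'); h=cv2.cvtColor(np.ascontiguousarray(c['pixels'][:,:,::-1]),cv2.COLOR_BGR2HSV)
m=((h[:,:,1]>75)&(h[:,:,2]>70)).astype(np.uint8)
row=[]
for y in np.arange(.14,-.17,-.004):
    p=[.5235+.094*(y-.0455)+.012,y,.022]; u,v=proj(c,p); row.append('%d'%m[round(v),round(u)])
print(''.join(row))
m[:215]=0;m[275:]=0;m[:,:236]=0;m[:,393:]=0
n,l,s,_=cv2.connectedComponentsWithStats(m)
print([x.tolist() for x in s[1:] if x[4]>15])
E
```

```text
010011111111111111111111111111111111111111010011111110000000001000000000000000
[[241, 229, 48, 19, 709], [289, 234, 13, 17, 121], [306, 239, 11, 12, 69]]
```

```bash
python3 -c "
from bench import ctrl; print(ctrl.hand_in())"
```

```text
the job is handed in; nothing more can be done
None
```

The job is handed in, with no score returned: all three blanks are in the cradle against the tall stop, the medium chock fills the space by the low stop, and the wide and narrow chocks are stowed in line outside it.

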